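Draw the oldest lens pouch from the gravity dispenser for a job

ROBOT

A 6-joint arm with a two-finger parallel gripper is mounted at the origin on a cart in front of the work surface, level with it; the furniture and walls round the work are solid. World frame = base frame: x ahead of the robot, y to its left, z up, the work surface at z = 0. Lengths are in m, angles in rad, forces in N, time in s.
With the tool pointing down it reaches from about 0.25 to 0.8 m from the base axis. Payload 3.9 kg.
Tool frame: the origin (TCP) lies midway between the tips of the shut fingers; the grasp point (between the pads) lies bot.tcp_to_grasp behind it (bot.tcp_to_grasp is the distance from the TCP to the grasp point, in m); z points along the fingers, y is the line along which they close (so a half turn about z gives the same grasp; the last joint's range is limited). The gripper opens to 85 mm and grips with 20 to 120 N. Pads are 22 mm wide; open, the fingers measure 114 mm over their backs; the gripper's body (76 mm by 85 mm) begins 54 mm behind the grasp point. The pads swing forward as they close: fully open they stand 13 mm farther back than shut.
Start: joints at [-1.133, 0.26, -0.138, 1.173, 0, 1.571], TCP at [0.223, -0.475, 0.231] pointing down, gripper open.
Joint ranges: [-2.78, 2.78], [-0.83, 1.72], [-1.28, 1.37], [-1.9, 2.12], [-1.57, 1.48], [-3.14, 3.14]. Speed limits (rad/s): [2.57, 2.57, 3.14, 3.14, 3.14, 3.14].

INTERFACE

Orientations are given as a unit quaternion [w, x, y, z].
In Python, from workcell import bot, imaging, workorder gives the robot as it stands. The module is installed in compiled form; this text tells all that it offers.
- The arm moves only by the tool play_rows, never from a script. Its argument "targets" is a list of rows, each an object with "translation": the shift along the tool's x, y, z in units of 0.5 m (1.0 is 0.5 m), a list of three; "delta_rot": the turn, a rotation vector about the tool's x, y, z in units of 180 degrees (1.0 is 180 degrees), a list of three. In form: [{"translation": [x, y, z], "delta_rot": [ax, ay, az]}, ...]. A call has exactly 5 rows; each row is the pose to reach, as a shift and turn from the pose commanded when the call began, along the tool's axes at that moment, turning the shorter way round; what a row does not reach only later rows make up. A row lasts 1/8 s, in which the tool goes at most 62.5 mm and 10.7 degrees, less where a joint would pass 70% of its speed; a pose out of reach is approached as far as the arm can. A call with a number of a shift or a turn outside -1 to 1 is refused whole. A call with a gripper value outside its range is refused whole. "grip" is the opening, from 0 (shut) to 1 (fully open), set as the call begins (left out, the last holds). The fingers move at their own pace and stop on an object; "grip_force" is the grip in N (left out, the last holds). Time passes only in rows, so rows that repeat a pose let the fingers close, or fill a call up. It gives the time, the measured TCP pose, the force, the opening and the grip force at its end, in the units of the state.
- bot.get_state(): the state, without advancing time (a new reading comes with each control period).
- imaging.snapshot(name): name is "scene" or "top" or "wrist"; returns a dict with "pixels" (420x560x3 uint8, red, green, blue), "mtx" (3x3 intrinsics, pixels), "k1" (the pictures are not rectified: a ray, as slopes to the right and down, at radius r is drawn at 1 + k1 r^2 times it, then the intrinsics apply), "world_from_camera" (4x4, takes a point from camera to world coordinates); the wrist camera has in their place "hand_eye" (4x4, takes a point from camera to tool coordinates, whose origin is the TCP and whose axes are the flange's). Camera axes: x right, y down, z forward; pixel columns grow to the right and rows downward; lengths in m; the calibration is good to about 2 mm. A picture is of the moment at which its call begins: read the wrist's pose just before it. There is no depth.
- workorder.job_done(): hands the job in; it is judged then, once.
The state is a dict: "clock": time; "joint_pos": joint angles; "joint_velocities": joint speeds; "effort": joint torques, N m; "ee_pos": TCP position; "tool_rot": TCP orientation; "force": force on the tool from outside, world axes, zero at the start; "wrist_torque": the same for the moment, N m; "gripper_width": finger opening in m; "finger_force": force on a finger pad.
Only numpy, scipy, OpenCV 4.12 (cv2) and the standard library are available. Lean on these libraries where they do the work, as an engineer would, in place of code of your own. Each camera call takes 0.05 s, during which the arm holds its last target. There are 200 camera calls.

TASK

This job needs a lens from the pouch dispenser: push the dispenser's red-knobbed slide all the way in so that the bottom pouch comes out onto the take-off rails, then draw the slide fully back so that the rest of the stack drops down ready for the next one. Lay that pouch flat on the floor of the wooden job tray next to the spectacles, without dropping it and without resting it on them; leave the other pouches in the dispenser and the tray, spectacles and white bottle where they are.

Things in the scene. Friction and masses are not known exactly. Their poses are not given: they have to be found in the camera images.
- dispenser: grey pouch dispenser with aluminium rails, fixed to the worktop, 127 mm wide (its x), 354 mm long (its y). Origin: at worktop height (z = 0) under the middle of the magazine. Pouches come out along its -y axis; the slide lies on its +y side. Deck top 24 mm up
- feed_slide (a joint): slide travel (m): 0 = fully back, 0.109 = fully in (towards dispenser -y). Takes 1 to 4 N, no spring, stays where left. Its 6 mm thick blade pushes the bottom pouch; fully in, blade front and pouch rear edge are at dispenser y = -69.5 mm; fully back, the blade is 5 mm clear of the stack. While in, it carries the stack and fills the space behind the ejected pouch
- knob (a point): red plastic knob upright on the rear end of the slide, 19 mm in diameter, its top 94 mm and underside 54 mm above the worktop; the point is on its axis, 78 mm up. With the slide back it is 174 mm from the magazine's middle (dispenser +y), with the slide in 65 mm. Can be pushed, hooked or pinched from above
- pouch_bottom_centre (a point): flat stiff pouch holding a lens, 66 x 118 x 8.3 mm, about 28 g: the lowest of four in the magazine, the one to deliver. Point at its centre; x along the 66 mm width, y along the length, z normal to the upper face. Its width lies along the slide's travel, so it can be taken from above across the width once it is out on the rails and the slide is back
- pouch_2_centre (a point): second pouch from below, same size; point at its centre, axes alike. It drops 8.3 mm to the deck when the slide has come back (centre then 28 mm above the worktop)
- pouch_3_centre (a point): third pouch from below, same size; point at its centre
- pouch_4_centre (a point): top pouch, same size; point at its centre
- magazine (a point): middle of the magazine, at deck height (24 mm up). Magazine: dispenser y -37.5 to +37.5, x -63.5 to +63.5 mm, open on top, walls to 62 mm (flared side lips to 69 mm) above the worktop; outlet wall cut out over its middle 58 mm, side walls over 30 mm. The outlet gap under that wall is 10.5 mm high and passes one pouch only
- job_tray: loose open beech tray on the 2.4 mm thick desk mat, 281 (its x) x 177 (its y) x 59 mm high, walls about 10 mm, 0.42 kg; origin at the centre of its underside. Inner floor 8 mm above the underside, 260 x 158 mm. The spectacles lie in the half at its -x; the +x half is empty
- spectacles: folded brown spectacles, 43 x 140 x 12 mm, lying on the tray floor in the tray's -x half, with their length across the tray; origin at the centre of their underside, y along the length
- alcohol_bottle: white bottle with red cap, 34 mm across, 110 mm tall, standing on the worktop between the lens meter and the tray; origin at the centre of its underside
- takeoff (a point): point 103 mm in front (dispenser -y) of the magazine's middle, 24 mm up, midway between two take-off rails: 12 mm wide, tops 24 mm up, middles at dispenser x = -40 and +40 mm, running from the outlet to y = -153 mm, where stops stand 5 mm proud. Between the rails it is open down to a base plate 7 mm up

How it is judged:
By the outcome, as a careful person would: the job done as asked, in the order asked, and still so for the second after the job is handed in, with the robot touching nothing.
It also fails if it takes over 64 s, if anything falls off the work surface, if the arm or the gripper's body presses on something with over 40 N, if the wrist force passes 120 N, or if a joint passes its speed limit or range.

## Working session

There is one attempt and no reset: what is moved stays moved. The work goes in short steps, Python scripts to look and compute and a tool call to move; the robot and the scene stay as the last step left them, time stands still between calls to the robot, and variables do not carry over. Pictures are saved under pics/ and viewed, at most 10 in all, crops included, and the job is handed in when it is done.

Besides the shell and the picture viewer there is one more tool, called after "Emit:" by a JSON object that holds its "op" and its "data", one argument or row to a line. play_rows: Moves the arm, as the interface text tells. Shifts and turns lie within -1 to 1; 1 stands for 0.5 m of shift or 180 degrees of turn. Its arguments: {"type":"object","properties":{"targets":{"type":"array","items":{"type":"object","properties":{"translation":{"type":"array","items":{"type":"number"}},"delta_rot":{"type":"array","items":{"type":"number"}}}}},"grip":{"type":"number"},"grip_force":{"type":"number"}},"required":["targets"]}

```bash
mkdir -p pics; python3 - <<'E'
from workcell import bot, imaging
import cv2,pickle
print(bot.get_state(), bot.tcp_to_grasp)
d={}
for n in("scene","top"):
    s=imaging.snapshot(n); d[n]=s
    cv2.imwrite(f"pics/{n}0.png",cv2.resize(s["pixels"][:,:,::-1],(800,600),interpolation=cv2.INTER_CUBIC))
    print(n,s["mtx"],s["k1"],s["world_from_camera"])
pickle.dump(d,open("d0.pkl","wb"))
E
```

```text
{'clock': 0.0, 'joint_pos': array([-1.13303336e+00,  2.60708425e-01, -1.39370171e-01,  1.17268218e+00,
       -8.04205731e-07,  1.57078190e+00]), 'joint_velocities': array([ 0.00139356,  0.00167119, -0.00012734, -0.0002077 ,  0.00258597,
       -0.0017619 ]), 'effort': array([ 2.72014204e-04, -4.05675960e+01,  2.53925979e+01,  1.87069672e-02,
        8.45949785e-05, -9.92351715e-06]), 'ee_pos': array([ 0.22226967, -0.47488449,  0.23045167]), 'tool_rot': array([-9.58702722e-04,  9.76138895e-01,  2.17144864e-01, -2.13663552e-04]), 'force': array([-0.50134538,  0.11105106,  0.34076549]), 'wrist_torque': array([-0.01690831,  0.02150405,  0.00702134]), 'finger_force': 0.0, 'gripper_width': 0.08557929124640185} 0.0187
scene [[409.9253656    0.         279.20978542]
 [  0.         409.9253656  202.9136414 ]
 [  0.           0.           1.        ]] -0.05473210564414867 [[ 0.59133544 -0.40780603  0.69571304 -0.39391829]
 [-0.80641824 -0.30274119  0.50797381 -0.81269528]
 [ 0.00346622 -0.8614186  -0.50788382  0.80274275]
 [ 0.          0.          0.          1.        ]]
top [[522.77487259   0.         268.54691786]
 [  0.         522.77487259 212.63941296]
 [  0.           0.           1.        ]] -0.023672265679690364 [[ 2.75519528e-02 -9.82900051e-01  1.82066967e-01  3.27385672e-01]
 [-9.99609306e-01 -2.79478469e-02  3.91329908e-04 -8.98951128e-02]
 [ 4.70374155e-03 -1.82006617e-01 -9.83286055e-01  1.43208277e+00]
 [ 0.00000000e+00  0.00000000e+00  0.00000000e+00  1.00000000e+00]]
```

View pics/top0.png

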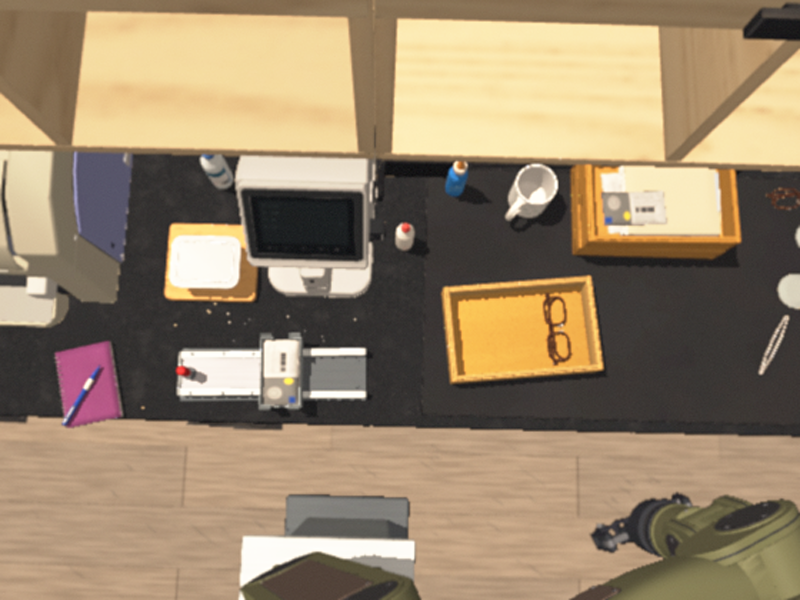

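View pics/scene0.png

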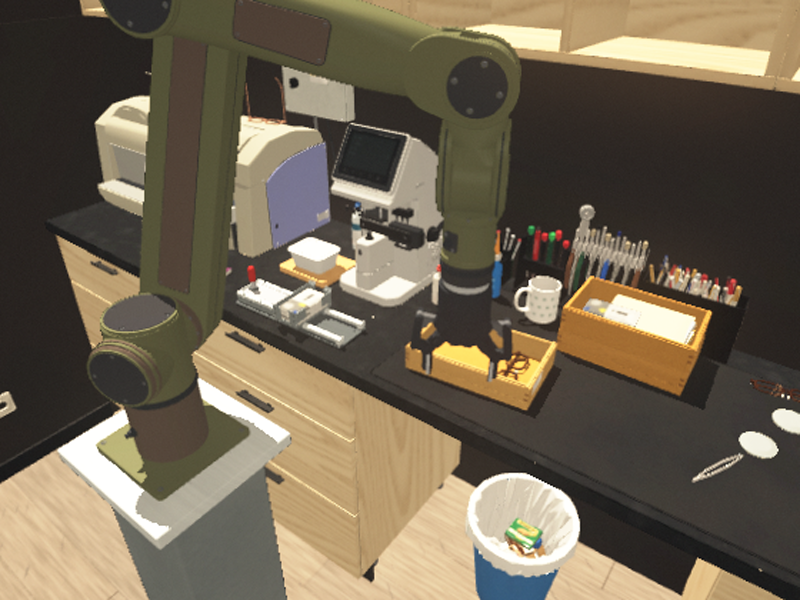

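The top view shows the dispenser at about (180–367, 335–408) with the knob at (183,371), so its +y points left (world +y). The tray is at (443–604, 277–384), with the spectacles at its right end (about (557,328)). Next, zoomed crops for accurate picks.

```bash
cat > h.py <<'E'
import numpy as np,cv2,pickle
from scipy.spatial.transform import Rotation as R
def ray(s,uv,T=None):
    K=s["mtx"];T=s["world_from_camera"] if T is None else T
    p=cv2.undistortPoints(np.array([[uv]],float),K,np.array([s["k1"],0,0,0.]))[0,0] if False else None
    d=(np.array(uv,float)-K[:2,2])/K[0,0]; x=d.copy()
    for _ in range(20): x=d/(1+s["k1"]*(x@x))
    return T[:3,3],T[:3,:3]@np.r_[x,1]
def atz(s,uv,z,T=None):
    o,d=ray(s,uv,T); return o+d*(z-o[2])/d[2]
def proj(s,P,T=None):
    T=s["world_from_camera"] if T is None else T
    c=(np.atleast_2d(P)-T[:3,3])@T[:3,:3]; x=c[:,:2]/c[:,2:]
    x=x*(1+s["k1"]*(x**2).sum(1,keepdims=True)); return x*s["mtx"][0,0]+s["mtx"][:2,2]
def toolT(st):
    T=np.eye(4); q=st["tool_rot"]; T[:3,:3]=R.from_quat(np.r_[q[1:],q[0]]).as_matrix(); T[:3,3]=st["ee_pos"]; return T
E
python3 - <<'E'
from h import *
im=pickle.load(open("d0.pkl","rb"))["top"]["pixels"][:,:,::-1]
a=cv2.resize(im[228:290,118:262],None,fx=5,fy=5,interpolation=cv2.INTER_CUBIC)
b=cv2.resize(im[190:272,304:426],None,fx=3.4,fy=3.4,interpolation=cv2.INTER_CUBIC)
o=np.zeros((600,720,3),np.uint8);o[:310]=a;o[315:315+b.shape[0],:b.shape[1]]=b
cv2.imwrite("pics/z.png",o);print(b.shape)
E
```

```text
(279, 415, 3)
```

View pics/z.png

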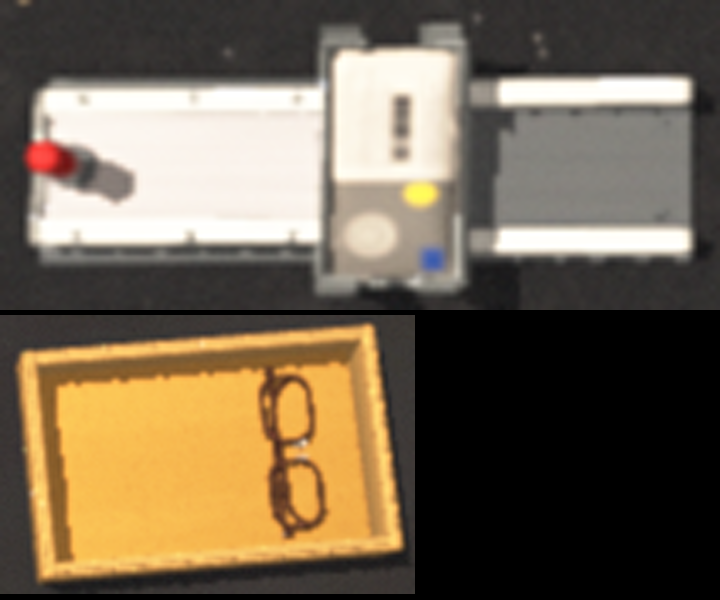

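The zoomed crop shows the rail ends at (692, 77–254) and the knob top at (45,157). The tray's rim corners are (18,355), (373,323), (405,549) and (40,580). The spectacles span roughly (258–327, 370–540).

```bash
python3 - <<'E'
from h import *
from scipy.optimize import least_squares
s=pickle.load(open("d0.pkl","rb"))["top"]
A=lambda u,v:(118+(u-2)/5,228+(v-2)/5)
B=lambda u,v:(304+(u-1.2)/3.4,190+(v-315-1.2)/3.4)
def fit(obj,px,x0):
    def w(p):
        c,n=np.cos(p[2]),np.sin(p[2]);o=np.array(obj,float).copy()
        o[:,:2]=o[:,:2]@np.array([[c,n],[-n,c]])+p[:2];return o
    r=least_squares(lambda p:(proj(s,w(p))-px).ravel(),x0);print(r.x,np.degrees(r.x[2]),np.round(r.fun,1));return r.x
d=fit([[.046,-.153,.024],[-.046,-.153,.024],[0,.174,.094]],np.array([A(692,77),A(692,254),A(45,157)]),[.28,.1,0])
# tray: x ~ +y world, y ~ -x world
z=.0614
t=fit([[.1405,-.0885,z],[-.1405,-.0885,z],[-.1405,.0885,z],[.1405,.0885,z]],np.array([B(18,355),B(373,323),B(405,549),B(40,580)]),[.3,-.3,1.57])
print("knob",atz(s,A(45,157),.094))
for q in [(258,370),(310,370),(327,530),(285,540)]:
    P=atz(s,B(*q),.018);c,n=np.cos(t[2]),np.sin(t[2]);print("spec tray",(P[:2]-t[:2])@np.array([[c,-n],[n,c]]))
print("magtop px",[atz(s,A(*q),.06) for q in [(330,50),(455,50),(455,280),(330,280)]])
E
```

```text
[0.45026098 0.09490565 0.03569006] 2.0448897626221343 [-0.5  0.6 -0.4 -0.6  0.8  0. ]
[ 0.54295975 -0.34728608  1.68542152] 96.56753978585064 [ 0.3  0.  -0.4  0.7 -0.7 -0.4  0.7 -0.2]
knob [0.44402959 0.27092723 0.094     ]
spec tray [-0.05624678 -0.06813835]
spec tray [-0.09851376 -0.06449474]
spec tray [-0.09508791  0.06617517]
spec tray [-0.06047417  0.071184  ]
magtop px [array([0.50792361, 0.13344705, 0.06      ]), array([0.50980957, 0.06731999, 0.06      ]), array([0.38913391, 0.06153208, 0.06      ]), array([0.38726703, 0.12663255, 0.06      ])]
```

```bash
cat > plan.py <<'E'
import sys
from h import *
from workcell import bot
def go(p,a,st=None):
    """tool-frame shift (unit .5 m) and turn (unit 180 deg) to TCP p, closing line at world angle a deg"""
    st=st or bot.get_state();T=toolT(st);a=np.radians(a)
    G=np.c_[[-np.sin(a),np.cos(a),0],[np.cos(a),np.sin(a),0],[0,0,-1]]
    t=T[:3,:3].T@(np.array(p)-T[:3,3]); r=R.from_matrix(T[:3,:3].T@G).as_rotvec()
    print("clock",round(st["clock"],2),"tcp",np.round(st["ee_pos"],4),"F",np.round(st["force"],1),"j",np.round(st["joint_pos"],2),"w",round(st["gripper_width"],4))
    print("trans",np.round(t/.5,4),"rot",np.round(r/np.pi,4))
if __name__=="__main__": go(list(map(float,sys.argv[1:4])),float(sys.argv[4]))
E
python3 plan.py .444 .270 .20 2
```

```text
clock 0.1 tcp [ 0.2223 -0.4749  0.2306] F [-0.9 -0.1 -0.5] j [-1.13  0.26 -0.14  1.17 -0.    1.57] w 0.0854
trans [ 1.0332 -1.1613  0.0631] rot [-5.000e-04 -3.000e-04 -3.718e-01]
```

Emit:
{"op": "play_rows", "data": {
  "targets": [
    {"translation": [0.08,-0.09,0.0],"delta_rot": [0,0,-0.03]},
    {"translation": [0.16,-0.18,0.0],"delta_rot": [0,0,-0.07]},
    {"translation": [0.24,-0.27,0.0],"delta_rot": [0,0,-0.11]},
    {"translation": [0.32,-0.36,0.0],"delta_rot": [0,0,-0.15]},
    {"translation": [0.4,-0.45,0.0],"delta_rot": [0,0,-0.19]}
  ]
}}

```text
clock: 0.72
ee_pos: [0.3083, -0.1851, 0.2311]
tool_rot: [-0.0, 0.868, 0.496, 0.0]
force: [0.9, 0.1, 0.0]
gripper_width: 0.0857
finger_force: 0.0
```

```bash
python3 plan.py .444 .270 .20 2
```

```text
clock 0.72 tcp [ 0.3083 -0.1851  0.2311] F [0.9 0.1 0. ] j [-0.54 -0.03 -0.47  1.12  0.    1.56] w 0.0857
trans [ 0.9218 -0.2286  0.0625] rot [ 1.000e-04 -1.000e-04 -1.807e-01]
```

Emit:
{"op": "play_rows", "data": {
  "targets": [
    {"translation": [0.115,-0.03,0.0],"delta_rot": [0,0,-0.04]},
    {"translation": [0.23,-0.06,0.0],"delta_rot": [0,0,-0.08]},
    {"translation": [0.345,-0.085,0.0],"delta_rot": [0,0,-0.12]},
    {"translation": [0.46,-0.115,0.0],"delta_rot": [0,0,-0.16]},
    {"translation": [0.57,-0.14,0.0],"delta_rot": [0,0,-0.18]}
  ]
}}

```text
clock: 1.35
ee_pos: [0.3936, 0.0959, 0.2312]
tool_rot: [0.0, 0.695, 0.719, -0.0]
force: [1.1, -1.0, 0.3]
gripper_width: 0.0851
finger_force: 0.0
```

```bash
python3 plan.py .444 .270 .20 2
```

```text
clock 1.35 tcp [0.3936 0.0959 0.2312] F [ 1.1 -1.   0.3] j [ 0.24  0.05 -0.39  1.12 -0.    1.78] w 0.0851
trans [0.3447 0.112  0.0623] rot [ 0.      0.0001 -0.0007]
```

Emit:
{"op": "play_rows", "data": {
  "targets": [
    {"translation": [0.1,0.035,0.02],"delta_rot": [0,0,0]},
    {"translation": [0.2,0.07,0.04],"delta_rot": [0,0,0]},
    {"translation": [0.29,0.1,0.06],"delta_rot": [0,0,0]},
    {"translation": [0.345,0.112,0.062],"delta_rot": [0,0,0]},
    {"translation": [0.345,0.112,0.062],"delta_rot": [0,0,0]}
  ]
}}

```text
clock: 1.98
ee_pos: [0.4446, 0.2695, 0.1994]
tool_rot: [-0.0, 0.696, 0.718, -0.001]
force: [0.2, -0.3, -0.0]
gripper_width: 0.0852
finger_force: 0.0
```

```bash
python3 plan.py .444 .270 .06 2; python3 - <<'E'
from h import *
from workcell import bot,imaging
st=bot.get_state();s=imaging.snapshot("wrist");s["T"]=toolT(st)@s["hand_eye"];pickle.dump(s,open("w1.pkl","wb"))
print(st["ee_pos"],s["T"][:3,3],proj(s,[[.444,.27,.094],[.444,.27,.054]],s["T"]))
cv2.imwrite("pics/w1.png",s["pixels"][:,:,::-1])
E
```

```text
clock 1.98 tcp [0.4446 0.2695 0.1994] F [ 0.2 -0.3 -0. ] j [ 0.54  0.27 -0.21  1.09  0.    2.08] w 0.0852
trans [ 0.0012 -0.0008  0.2787] rot [-0.0003  0.0002 -0.0009]
[0.44455579 0.26950137 0.19937191] [0.44411343 0.34837058 0.34168749] [[278.8908549  202.3474843 ]
 [279.28902275 190.1657047 ]]
```

View pics/w1.png

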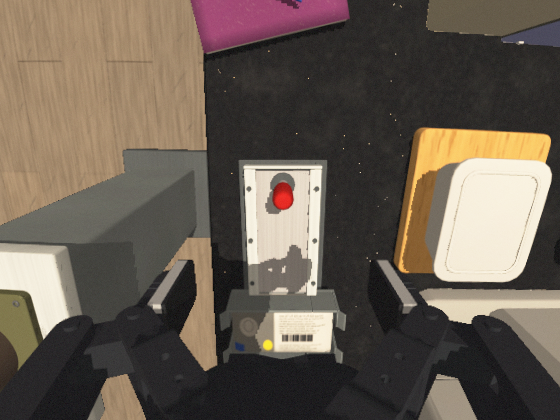

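The wrist view shows the knob's top at about (283,200), predicted (279,202). It is therefore about 2 mm farther in +x, and clear to descend on.

Emit:
{"op": "play_rows", "data": {
  "targets": [
    {"translation": [0.001,0.002,0.08],"delta_rot": [0,0,0]},
    {"translation": [0.001,0.002,0.16],"delta_rot": [0,0,0]},
    {"translation": [0.001,0.002,0.23],"delta_rot": [0,0,0]},
    {"translation": [0.001,0.002,0.275],"delta_rot": [0,0,0]},
    {"translation": [0.001,0.002,0.278],"delta_rot": [0,0,0]}
  ]
}}

```text
clock: 2.65
ee_pos: [0.4438, 0.2662, 0.06]
tool_rot: [-0.0, 0.697, 0.717, -0.002]
force: [0.9, 1.0, 1.1]
gripper_width: 0.0856
finger_force: 0.0
```

Emit:
{"op": "play_rows", "data": {
  "targets": [
    {"translation": [0,0,0],"delta_rot": [0,0,0]},
    {"translation": [0,0,0],"delta_rot": [0,0,0]},
    {"translation": [0,0,0],"delta_rot": [0,0,0]},
    {"translation": [0,0,0],"delta_rot": [0,0,0]},
    {"translation": [0,0,0],"delta_rot": [0,0,0]}
  ],
  "grip": 0,
  "grip_force": 25
}}

```text
clock: 3.28
ee_pos: [0.4454, 0.2687, 0.062]
tool_rot: [-0.0, 0.697, 0.718, 0.0]
force: [-2.2, -1.0, 6.5]
gripper_width: 0.0174
finger_force: 24.4
```

```bash
python3 plan.py .4498 .162 .06 2
```

```text
clock 3.27 tcp [0.4454 0.2687 0.062 ] F [-2.2 -1.   6.5] j [ 0.54  0.38 -0.44  0.75  0.    2.08] w 0.0174
trans [-0.2136  0.0024  0.004 ] rot [-0.     -0.0002 -0.0017]
```

Emit:
{"op": "play_rows", "data": {
  "targets": [
    {"translation": [-0.01,0,0],"delta_rot": [0,0,0]},
    {"translation": [-0.03,0,0],"delta_rot": [0,0,0]},
    {"translation": [-0.055,0,0],"delta_rot": [0,0,0]},
    {"translation": [-0.08,0,0],"delta_rot": [0,0,0]},
    {"translation": [-0.1,0,0],"delta_rot": [0,0,0]}
  ]
}}

```text
clock: 3.9
ee_pos: [0.447, 0.2195, 0.0621]
tool_rot: [-0.001, 0.696, 0.718, 0.001]
force: [-2.6, 3.7, 5.0]
gripper_width: 0.0178
finger_force: 24.4
```

Emit:
{"op": "play_rows", "data": {
  "targets": [
    {"translation": [-0.03,0,0],"delta_rot": [0,0,0]},
    {"translation": [-0.06,0,0],"delta_rot": [0,0,0]},
    {"translation": [-0.09,0,0],"delta_rot": [0,0,0]},
    {"translation": [-0.105,0,0],"delta_rot": [0,0,0]},
    {"translation": [-0.112,0,0],"delta_rot": [0,0,0]}
  ]
}}

```text
clock: 4.53
ee_pos: [0.4488, 0.1627, 0.062]
tool_rot: [-0.0, 0.697, 0.717, 0.001]
force: [-2.6, 1.8, 5.7]
gripper_width: 0.0177
finger_force: 24.7
```

```bash
python3 plan.py .4498 .162 .06 2
```

```text
clock 4.53 tcp [0.4488 0.1627 0.062 ] F [-2.6  1.8  5.7] j [ 0.35  0.32 -0.54  0.71  0.    1.89] w 0.0177
trans [-0.0015  0.002   0.0041] rot [ 0.0001 -0.0006 -0.0018]
```

Emit:
{"op": "play_rows", "data": {
  "targets": [
    {"translation": [-0.003,0,0],"delta_rot": [0,0,0]},
    {"translation": [-0.005,0,0],"delta_rot": [0,0,0]},
    {"translation": [-0.007,0,0],"delta_rot": [0,0,0]},
    {"translation": [-0.009,0,0],"delta_rot": [0,0,0]},
    {"translation": [-0.009,0,0],"delta_rot": [0,0,0]}
  ]
}}

```text
clock: 5.15
ee_pos: [0.4489, 0.1598, 0.062]
tool_rot: [-0.001, 0.696, 0.718, 0.002]
force: [-2.4, 5.0, 4.3]
gripper_width: 0.0173
finger_force: 24.6
```

Emit:
{"op": "play_rows", "data": {
  "targets": [
    {"translation": [-0.001,0,0],"delta_rot": [0,0,0]},
    {"translation": [-0.002,0,0],"delta_rot": [0,0,0]},
    {"translation": [-0.003,0,0],"delta_rot": [0,0,0]},
    {"translation": [-0.004,0,0],"delta_rot": [0,0,0]},
    {"translation": [-0.004,0,0],"delta_rot": [0,0,0]}
  ]
}}

```text
clock: 5.78
ee_pos: [0.4489, 0.1598, 0.0621]
tool_rot: [-0.003, 0.696, 0.718, 0.003]
force: [-3.6, 10.3, 4.3]
gripper_width: 0.0177
finger_force: 24.5
```

```bash
python3 plan.py .445 .268 .06 2; python3 - <<'E'
from h import *
from workcell import bot,imaging
s=imaging.snapshot("top");pickle.dump(s,open("t2.pkl","wb"))
a=cv2.resize(s["pixels"][228:290,118:262,::-1],None,fx=5,fy=5,interpolation=cv2.INTER_CUBIC)
cv2.imwrite("pics/t2.png",a)
E
```

```text
clock 5.78 tcp [0.4489 0.1598 0.0621] F [-3.6 10.3  4.3] j [ 0.34  0.32 -0.54  0.71  0.01  1.88] w 0.0177
trans [ 0.2165 -0.001   0.006 ] rot [-0.     -0.0028 -0.0011]
```

View pics/t2.png

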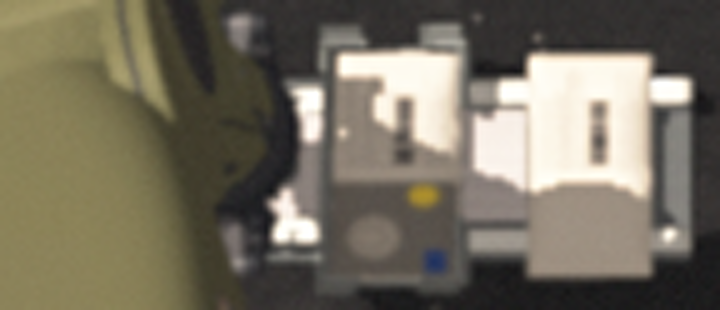

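The slide is at its inner stop: position unchanged, force up to 10 N. The pouch is out on the rails at crop columns 527–652, straight. Next I draw the slide back.

Emit:
{"op": "play_rows", "data": {
  "targets": [
    {"translation": [0.012,0,0],"delta_rot": [0,0,0]},
    {"translation": [0.035,0,0],"delta_rot": [0,0,0]},
    {"translation": [0.06,0,0],"delta_rot": [0,0,0]},
    {"translation": [0.085,0,0],"delta_rot": [0,0,0]},
    {"translation": [0.11,0,0],"delta_rot": [0,0,0]}
  ]
}}

```text
clock: 6.45
ee_pos: [0.4473, 0.2105, 0.062]
tool_rot: [0.001, 0.697, 0.717, -0.0]
force: [-1.9, -2.6, 6.7]
gripper_width: 0.0178
finger_force: 24.8
```

Emit:
{"op": "play_rows", "data": {
  "targets": [
    {"translation": [0.03,0,0],"delta_rot": [0,0,0]},
    {"translation": [0.06,0,0],"delta_rot": [0,0,0]},
    {"translation": [0.09,0,0],"delta_rot": [0,0,0]},
    {"translation": [0.105,0,0],"delta_rot": [0,0,0]},
    {"translation": [0.113,0,0],"delta_rot": [0,0,0]}
  ]
}}

```text
clock: 7.08
ee_pos: [0.4454, 0.2675, 0.062]
tool_rot: [0.0, 0.696, 0.718, -0.0]
force: [-2.3, -2.1, 6.7]
gripper_width: 0.018
finger_force: 24.8
```

Emit:
{"op": "play_rows", "data": {
  "targets": [
    {"translation": [0.001,0,0],"delta_rot": [0,0,0]},
    {"translation": [0.003,0,0],"delta_rot": [0,0,0]},
    {"translation": [0.005,0,0],"delta_rot": [0,0,0]},
    {"translation": [0.007,0,0],"delta_rot": [0,0,0]},
    {"translation": [0.007,0,0],"delta_rot": [0,0,0]}
  ]
}}

```text
clock: 7.7
ee_pos: [0.4454, 0.2688, 0.062]
tool_rot: [0.002, 0.697, 0.717, -0.001]
force: [-2.0, -5.9, 9.4]
gripper_width: 0.0177
finger_force: 24.9
```

Emit:
{"op": "play_rows", "data": {
  "targets": [
    {"translation": [0.002,0,0],"delta_rot": [0,0,0]},
    {"translation": [0.004,0,0],"delta_rot": [0,0,0]},
    {"translation": [0.004,0,0],"delta_rot": [0,0,0]},
    {"translation": [0.002,0,0],"delta_rot": [0,0,0]},
    {"translation": [-0.005,0,0],"delta_rot": [0,0,0]}
  ]
}}

```text
clock: 8.32
ee_pos: [0.4454, 0.2682, 0.062]
tool_rot: [-0.0, 0.697, 0.717, 0.0]
force: [-2.0, 1.4, 5.9]
gripper_width: 0.0176
finger_force: 24.7
```

Emit:
{"op": "play_rows", "data": {
  "targets": [
    {"translation": [0,0,0],"delta_rot": [0,0,0]},
    {"translation": [0,0,0],"delta_rot": [0,0,0]},
    {"translation": [0,0,0],"delta_rot": [0,0,0]},
    {"translation": [0,0,0],"delta_rot": [0,0,0]},
    {"translation": [0,0,0],"delta_rot": [0,0,0]}
  ],
  "grip": 1
}}

```text
clock: 8.95
ee_pos: [0.4456, 0.2685, 0.0612]
tool_rot: [0.0, 0.697, 0.717, -0.0]
force: [0.5, -0.0, 0.0]
gripper_width: 0.0858
finger_force: 0.0
```

Emit:
{"op": "play_rows", "data": {
  "targets": [
    {"translation": [0,0,-0.05],"delta_rot": [0,0,0]},
    {"translation": [0,0,-0.12],"delta_rot": [0,0,0]},
    {"translation": [0,0,-0.2],"delta_rot": [0,0,0]},
    {"translation": [-0.1,0,-0.25],"delta_rot": [0,0,-0.05]},
    {"translation": [-0.21,0,-0.25],"delta_rot": [0,0,-0.1]}
  ]
}}

```text
clock: 9.57
ee_pos: [0.4507, 0.1636, 0.1887]
tool_rot: [0.002, 0.573, 0.82, 0.002]
force: [0.5, 0.1, -0.8]
gripper_width: 0.085
finger_force: 0.0
```

```bash
python3 plan.py .4535 -.008 .19 92
```

```text
clock 9.57 tcp [0.4507 0.1636 0.1887] F [ 0.5  0.1 -0.8] j [ 0.35  0.2  -0.33  1.03 -0.    1.57] w 0.085
trans [-0.3243 -0.1127 -0.0031] rot [ 0.0015  0.0012 -0.3994]
```

Emit:
{"op": "play_rows", "data": {
  "targets": [
    {"translation": [-0.06,-0.02,0],"delta_rot": [0,0,-0.055]},
    {"translation": [-0.13,-0.045,0],"delta_rot": [0,0,-0.11]},
    {"translation": [-0.2,-0.07,0],"delta_rot": [0,0,-0.165]},
    {"translation": [-0.27,-0.095,0],"delta_rot": [0,0,-0.22]},
    {"translation": [-0.324,-0.113,0],"delta_rot": [0,0,-0.275]}
  ]
}}

```text
clock: 10.2
ee_pos: [0.4499, -0.0095, 0.1864]
tool_rot: [0.0, 0.178, 0.984, -0.0]
force: [0.0, -0.8, -0.7]
gripper_width: 0.0857
finger_force: 0.0
```

Emit:
{"op": "play_rows", "data": {
  "targets": [
    {"translation": [0,0,0],"delta_rot": [0,0,-0.055]},
    {"translation": [0,0,0],"delta_rot": [0,0,-0.11]},
    {"translation": [0,0,0],"delta_rot": [0,0,-0.125]},
    {"translation": [0,0,0],"delta_rot": [0,0,-0.125]},
    {"translation": [0,0,0],"delta_rot": [0,0,-0.125]}
  ]
}}

```text
clock: 10.82
ee_pos: [0.45, -0.008, 0.1863]
tool_rot: [-0.0, -0.014, 1.0, -0.0]
force: [-0.4, 0.7, -0.8]
gripper_width: 0.0856
finger_force: 0.0
```

```bash
python3 plan.py .4535 -.008 .19 92; python3 - <<'E'
from h import *
from workcell import bot,imaging
t=imaging.snapshot("top")
st=bot.get_state();s=imaging.snapshot("wrist");s["T"]=toolT(st)@s["hand_eye"];pickle.dump(s,open("w3.pkl","wb"))
c,n=np.cos(.0357),np.sin(.0357)
P=[[.4503+c*x-n*y,.0955+n*x+c*y,.0323] for x,y in[(.059,-.0695),(-.059,-.0695),(-.059,-.1355),(.059,-.1355)]]
print(proj(s,P,s["T"]).round(0))
o=np.zeros((600,800,3),np.uint8);o[:420,:560]=s["pixels"][:,:,::-1]
b=cv2.resize(t["pixels"][228:290,118:262,::-1],None,fx=2.8,fy=2.8,interpolation=cv2.INTER_CUBIC);o[424:424+b.shape[0],:b.shape[1]]=b
cv2.imwrite("pics/w3.png",o)
E
```

```text
clock 10.82 tcp [ 0.45   -0.008   0.1863] F [-0.4  0.7 -0.8] j [-0.02  0.16 -0.39  1.02 -0.   -0.05] w 0.0856
trans [-0.007  -0.0002 -0.0074] rot [-0.     -0.     -0.0019]
[[313. 243.]
 [317. 131.]
 [248. 132.]
 [252. 243.]]
```

View pics/w3.png

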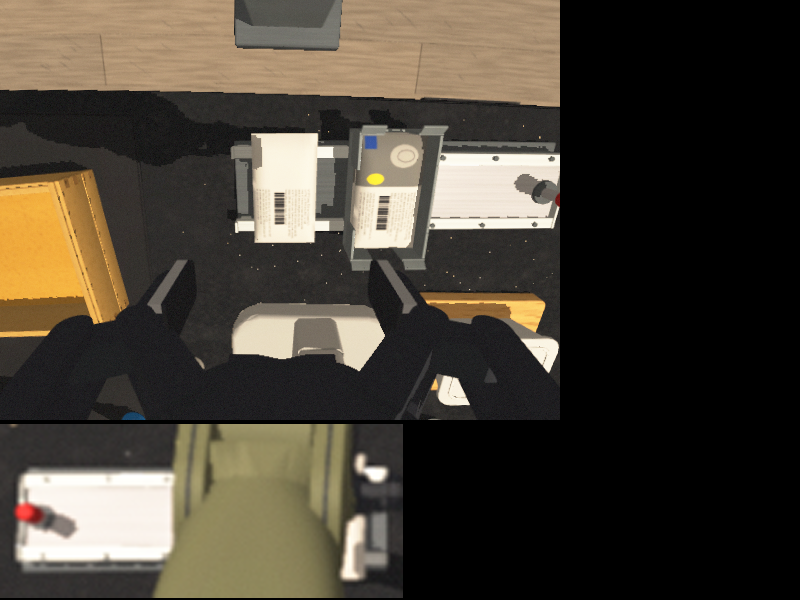

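The pouch lies squarely on the rails at wrist corners (252,134), (317,133), (315,242) and (254,242), about 1–2 mm toward +y of the prediction. The stack has dropped, and the knob is fully back.

Emit:
{"op": "play_rows", "data": {
  "targets": [
    {"translation": [-0.008,0.003,0.08],"delta_rot": [0,0,-0.002]},
    {"translation": [-0.008,0.003,0.16],"delta_rot": [0,0,-0.002]},
    {"translation": [-0.008,0.003,0.23],"delta_rot": [0,0,-0.002]},
    {"translation": [-0.008,0.003,0.26],"delta_rot": [0,0,-0.002]},
    {"translation": [-0.008,0.003,0.26],"delta_rot": [0,0,-0.002]}
  ],
  "grip": 0.93
}}

```text
clock: 11.55
ee_pos: [0.4528, -0.0064, 0.0552]
tool_rot: [-0.002, -0.018, 1.0, 0.0]
force: [-0.6, -0.3, -0.5]
gripper_width: 0.0795
finger_force: 0.0
```

Emit:
{"op": "play_rows", "data": {
  "targets": [
    {"translation": [0,0,0.02],"delta_rot": [0,0,0]},
    {"translation": [0,0,0.04],"delta_rot": [0,0,0]},
    {"translation": [0,0,0.06],"delta_rot": [0,0,0]},
    {"translation": [0,0,0.074],"delta_rot": [0,0,0]},
    {"translation": [0,0,0.074],"delta_rot": [0,0,0]}
  ]
}}

```text
clock: 12.18
ee_pos: [0.4534, -0.0064, 0.0187]
tool_rot: [-0.001, -0.018, 1.0, 0.0]
force: [0.5, -0.4, 0.2]
gripper_width: 0.08
finger_force: 0.0
```

```bash
python3 plan.py .454 -.006 .019 92; python3 - <<'E'
from h import *
from workcell import imaging
o=np.zeros((420,800,3),np.uint8)
s=imaging.snapshot("wrist");o[:,:560]=s["pixels"][:,:,::-1]
t=imaging.snapshot("scene");b=cv2.resize(t["pixels"][185:245,165:265,::-1],None,fx=2.4,fy=2.4);o[:b.shape[0],560:560+b.shape[1]]=b
cv2.imwrite("pics/w4.png",o)
E
```

```text
clock 12.18 tcp [ 0.4534 -0.0064  0.0187] F [ 0.5 -0.4  0.2] j [-0.01  0.35 -0.65  0.57  0.   -0.05] w 0.08
trans [-0.0013  0.0008 -0.0006] rot [ 0.     -0.0005  0.0002]
```

View pics/w4.png

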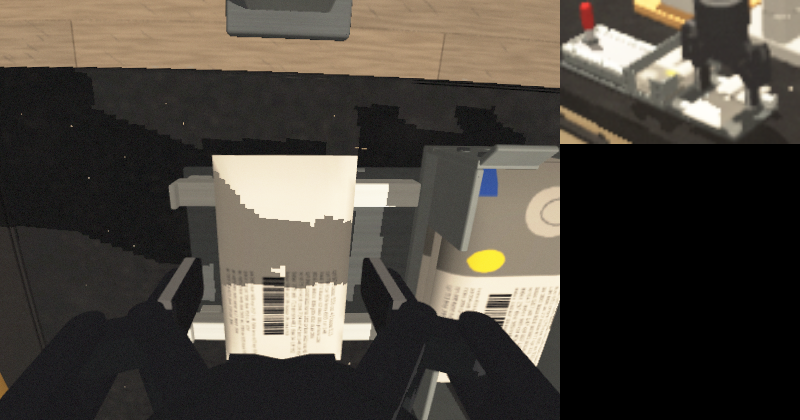

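The pads at columns about 200 and 365 straddle the pouch (217–350) evenly. Closing now.

Emit:
{"op": "play_rows", "data": {
  "targets": [
    {"translation": [0,0,0],"delta_rot": [0,0,0]},
    {"translation": [0,0,0],"delta_rot": [0,0,0]},
    {"translation": [0,0,0],"delta_rot": [0,0,0]},
    {"translation": [0,0,0],"delta_rot": [0,0,0]},
    {"translation": [0,0,0],"delta_rot": [0,0,0]}
  ],
  "grip": 0,
  "grip_force": 30
}}

```text
clock: 12.9
ee_pos: [0.4544, -0.0064, 0.0199]
tool_rot: [0.0, -0.018, 1.0, -0.0]
force: [-0.5, 0.2, 5.2]
gripper_width: 0.0645
finger_force: 33.5
```

Emit:
{"op": "play_rows", "data": {
  "targets": [
    {"translation": [0,0,-0.005],"delta_rot": [0,0,0]},
    {"translation": [0,0,-0.015],"delta_rot": [0,0,0]},
    {"translation": [0,0,-0.03],"delta_rot": [0,0,0]},
    {"translation": [0,0,-0.045],"delta_rot": [0,0,0]},
    {"translation": [0,0,-0.06],"delta_rot": [0,0,0]}
  ]
}}

```text
clock: 13.52
ee_pos: [0.4542, -0.0064, 0.05]
tool_rot: [0.0, -0.018, 1.0, 0.0]
force: [1.0, 0.1, -0.5]
gripper_width: 0.0651
finger_force: 33.3
```

```bash
python3 plan.py .537 -.292 .12 96.6; python3 - <<'E'
from h import *
from workcell import imaging,bot
T=toolT(bot.get_state());s=imaging.snapshot("wrist");T=T@s["hand_eye"];s["T"]=T;pickle.dump(s,open("w5.pkl","wb"))
cv2.imwrite("pics/w5.png",s["pixels"][:,:,::-1])
E
```

```text
clock 13.53 tcp [ 0.4542 -0.0064  0.05  ] F [ 1.   0.1 -0.5] j [-0.01  0.3  -0.61  0.66  0.   -0.05] w 0.0651
trans [-0.1452 -0.5767 -0.1401] rot [ 0.      0.0001 -0.0253]
```

View pics/w5.png

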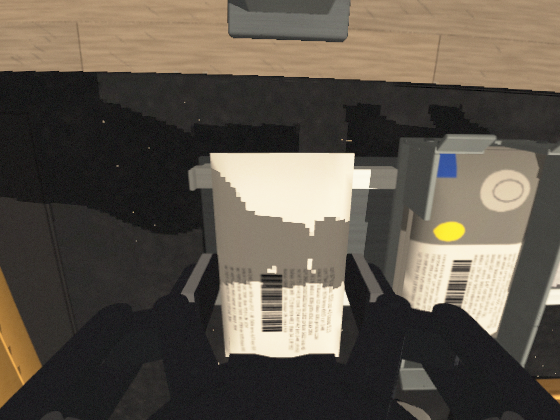

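The pouch is gripped level (corners (211,153)–(354,153)) and clear of the rails. The next pouch stays in the magazine.

Emit:
{"op": "play_rows", "data": {
  "targets": [
    {"translation": [0,0,-0.03],"delta_rot": [0,0,0]},
    {"translation": [0,0,-0.07],"delta_rot": [0,0,0]},
    {"translation": [-0.01,-0.03,-0.11],"delta_rot": [0,0,0]},
    {"translation": [-0.03,-0.09,-0.14],"delta_rot": [0,0,-0.005]},
    {"translation": [-0.045,-0.16,-0.14],"delta_rot": [0,0,-0.01]}
  ]
}}

```text
clock: 14.2
ee_pos: [0.481, -0.0863, 0.121]
tool_rot: [0.002, -0.034, 0.999, -0.0]
force: [-0.5, 0.1, -0.3]
gripper_width: 0.0646
finger_force: 33.4
```

Emit:
{"op": "play_rows", "data": {
  "targets": [
    {"translation": [-0.02,-0.08,0],"delta_rot": [0,0,-0.005]},
    {"translation": [-0.04,-0.17,0],"delta_rot": [0,0,-0.01]},
    {"translation": [-0.065,-0.26,0],"delta_rot": [0,0,-0.015]},
    {"translation": [-0.085,-0.34,0],"delta_rot": [0,0,-0.015]},
    {"translation": [-0.1,-0.4,0],"delta_rot": [0,0,-0.015]}
  ]
}}

```text
clock: 14.82
ee_pos: [0.5431, -0.2837, 0.1192]
tool_rot: [0.0, -0.057, 0.998, -0.0]
force: [1.4, 0.5, -0.2]
gripper_width: 0.0649
finger_force: 33.4
```

```bash
python3 plan.py .537 -.292 .0063 96.6; python3 - <<'E'
from h import *
from workcell import imaging,bot
T=toolT(bot.get_state());s=imaging.snapshot("wrist");T=T@s["hand_eye"]
c,n=np.cos(1.6854),np.sin(1.6854);P=[[.543+c*x-n*y,-.3473+n*x+c*y,.0614] for x,y in[(.1405,.0885),(-.1405,.0885)]]
print(proj(s,P,T).round(0))
cv2.imwrite("pics/w6.png",s["pixels"][:,:,::-1])
E
```

```text
clock 14.82 tcp [ 0.5431 -0.2837  0.1192] F [ 1.4  0.5 -0.2] j [-0.48  0.47 -0.11  0.98 -0.   -0.59] w 0.0649
trans [ 0.014  -0.0152  0.2259] rot [-0.0001  0.0001 -0.0006]
[[406.  77.]
 [-30.  83.]]
```

View pics/w6.png

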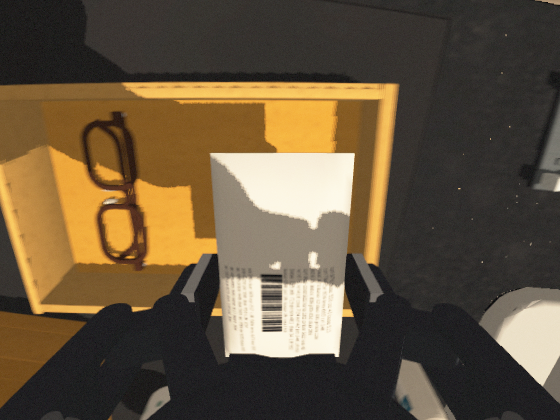

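The wrist view shows the tray corner at (398,85), predicted (406,77), so the tray is about 3–4 mm toward +x and −y. The spectacles at columns 83–147 are well clear of the pouch at 211–354. I shift the target accordingly and lower.

Emit:
{"op": "play_rows", "data": {
  "targets": [
    {"translation": [0.009,-0.024,0.0],"delta_rot": [0,0,0]},
    {"translation": [0.009,-0.024,0.03],"delta_rot": [0,0,0]},
    {"translation": [0.009,-0.024,0.07],"delta_rot": [0,0,0]},
    {"translation": [0.009,-0.024,0.1],"delta_rot": [0,0,0]},
    {"translation": [0.009,-0.024,0.1],"delta_rot": [0,0,0]}
  ]
}}

```text
clock: 15.5
ee_pos: [0.538, -0.2928, 0.0675]
tool_rot: [-0.002, -0.057, 0.998, 0.001]
force: [0.0, 0.4, -0.3]
gripper_width: 0.0647
finger_force: 33.4
```

```bash
python3 plan.py .540 -.296 .0063 96.6
```

```text
clock 15.5 tcp [ 0.538  -0.2928  0.0675] F [ 0.   0.4 -0.3] j [-0.5   0.52 -0.18  0.87  0.   -0.61] w 0.0647
trans [-0.0036 -0.0072  0.1223] rot [ 0.0008 -0.001  -0.0001]
```

Emit:
{"op": "play_rows", "data": {
  "targets": [
    {"translation": [-0.004,-0.006,0.03],"delta_rot": [0,0,0]},
    {"translation": [-0.004,-0.006,0.06],"delta_rot": [0,0,0]},
    {"translation": [-0.004,-0.006,0.09],"delta_rot": [0,0,0]},
    {"translation": [-0.004,-0.006,0.108],"delta_rot": [0,0,0]},
    {"translation": [-0.004,-0.006,0.11],"delta_rot": [0,0,0]}
  ]
}}

```text
clock: 16.12
ee_pos: [0.5411, -0.2966, 0.0132]
tool_rot: [-0.001, -0.057, 0.998, 0.001]
force: [0.9, 0.5, -0.1]
gripper_width: 0.0649
finger_force: 33.4
```

Emit:
{"op": "play_rows", "data": {
  "targets": [
    {"translation": [0,0,0.003],"delta_rot": [0,0,0]},
    {"translation": [0,0,0.005],"delta_rot": [0,0,0]},
    {"translation": [0,0,0.007],"delta_rot": [0,0,0]},
    {"translation": [0,0,0.009],"delta_rot": [0,0,0]},
    {"translation": [0,0,0.009],"delta_rot": [0,0,0]}
  ]
}}

```text
clock: 16.75
ee_pos: [0.5418, -0.297, 0.0098]
tool_rot: [-0.0, -0.057, 0.998, 0.0]
force: [-0.2, -0.3, -0.1]
gripper_width: 0.0647
finger_force: 33.4
```

Emit:
{"op": "play_rows", "data": {
  "targets": [
    {"translation": [0,0,0.001],"delta_rot": [0,0,0]},
    {"translation": [0,0,0.003],"delta_rot": [0,0,0]},
    {"translation": [0,0,0.004],"delta_rot": [0,0,0]},
    {"translation": [0,0,0.005],"delta_rot": [0,0,0]},
    {"translation": [0,0,0.005],"delta_rot": [0,0,0]}
  ]
}}

```text
clock: 17.38
ee_pos: [0.5418, -0.2969, 0.0073]
tool_rot: [-0.0, -0.057, 0.998, 0.0]
force: [-0.4, -0.0, -0.7]
gripper_width: 0.0653
finger_force: 33.4
```

Emit:
{"op": "play_rows", "data": {
  "targets": [
    {"translation": [0,0,0.0005],"delta_rot": [0,0,0]},
    {"translation": [0,0,0.001],"delta_rot": [0,0,0]},
    {"translation": [0,0,0.002],"delta_rot": [0,0,0]},
    {"translation": [0,0,0.003],"delta_rot": [0,0,0]},
    {"translation": [0,0,0.003],"delta_rot": [0,0,0]}
  ]
}}

```text
clock: 18.0
ee_pos: [0.5419, -0.297, 0.0063]
tool_rot: [0.0, -0.057, 0.998, -0.0]
force: [-1.0, 1.4, 5.5]
gripper_width: 0.0648
finger_force: 33.9
```

Contact at 5.5 N with the pouch on the floor. I release gently and rise.

Emit:
{"op": "play_rows", "data": {
  "targets": [
    {"translation": [0,0,0],"delta_rot": [0,0,0]},
    {"translation": [0,0,0],"delta_rot": [0,0,0]},
    {"translation": [0,0,0],"delta_rot": [0,0,0]},
    {"translation": [0,0,0],"delta_rot": [0,0,0]},
    {"translation": [0,0,0],"delta_rot": [0,0,0]}
  ],
  "grip": 0.92
}}

```text
clock: 18.62
ee_pos: [0.5418, -0.297, 0.0057]
tool_rot: [-0.0, -0.057, 0.998, 0.0]
force: [0.2, -0.3, 0.8]
gripper_width: 0.0786
finger_force: 0.0
```

Emit:
{"op": "play_rows", "data": {
  "targets": [
    {"translation": [0,0,-0.02],"delta_rot": [0,0,0]},
    {"translation": [0,0,-0.06],"delta_rot": [0,0,0]},
    {"translation": [0,0,-0.13],"delta_rot": [0,0,0]},
    {"translation": [0,0,-0.22],"delta_rot": [0,0,0]},
    {"translation": [0,0,-0.32],"delta_rot": [0,0,0]}
  ]
}}

```text
clock: 19.25
ee_pos: [0.5415, -0.2967, 0.1675]
tool_rot: [-0.0, -0.057, 0.998, 0.0]
force: [1.2, 0.1, -0.3]
gripper_width: 0.0786
finger_force: 0.0
```

Emit:
{"op": "play_rows", "data": {
  "targets": [
    {"translation": [0.1,0,-0.03],"delta_rot": [0,0,0]},
    {"translation": [0.2,0,-0.06],"delta_rot": [0,0,0]},
    {"translation": [0.3,0,-0.06],"delta_rot": [0,0,0]},
    {"translation": [0.4,0,-0.06],"delta_rot": [0,0,0]},
    {"translation": [0.42,0,-0.06],"delta_rot": [0,0,0]}
  ]
}}

```text
clock: 19.88
ee_pos: [0.3304, -0.3204, 0.1966]
tool_rot: [-0.0, -0.056, 0.998, 0.0]
force: [0.4, 0.4, -1.1]
gripper_width: 0.0789
finger_force: 0.0
```

```bash
python3 plan.py .540 -.296 .2 96.6;python3 - <<'E'
from h import *
from workcell import imaging
s=imaging.snapshot("top");im=s["pixels"][:,:,::-1]
a=cv2.resize(im[228:290,118:262],None,fx=5,fy=5,interpolation=cv2.INTER_CUBIC)
b=cv2.resize(im[190:272,304:426],None,fx=3.4,fy=3.4,interpolation=cv2.INTER_CUBIC)
o=np.zeros((600,720,3),np.uint8);o[:310]=a;o[315:315+b.shape[0],:b.shape[1]]=b
c=im[130:200,240:340];c=cv2.resize(c,None,fx=3,fy=3);o[315:315+c.shape[0],418:718]=c
cv2.imwrite("pics/z7.png",o)
E
```

```text
clock 19.88 tcp [ 0.3304 -0.3204  0.1966] F [ 0.4  0.4 -1.1] j [-0.77  0.17 -0.35  1.05 -0.   -0.88] w 0.0789
trans [-0.422   0.0019 -0.0069] rot [ 0.     -0.0001 -0.0012]
```

View pics/z7.png

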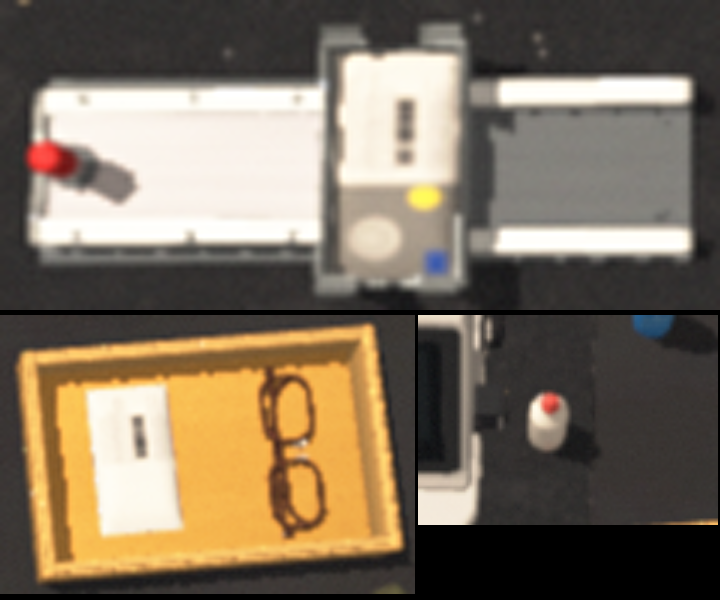

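The pouch lies flat at (88–183, 385–535), clear of the spectacles at (260–327), and the tray hasn't moved. The stack has dropped and the bottle is in place. I'll check the knob's position numerically against the start.

```bash
python3 - <<'E'
from h import *
from workcell import imaging
a=pickle.load(open("d0.pkl","rb"))["top"];b=imaging.snapshot("top")
for s in(a,b):
    c=s["pixels"][250:272,118:140].astype(float);w=np.clip(c[:,:,0]-c[:,:,1:].max(2)-30,0,None)
    uv=(118+(w.sum(0)@np.arange(22))/w.sum(),250+(w.sum(1)@np.arange(22))/w.sum());print(uv,atz(s,uv,.085))
E
```

```text
(np.float64(126.77992744860943), np.float64(259.08999827258594)) [0.44459572 0.27287151 0.085     ]
(np.float64(127.04928457869634), np.float64(259.15385974209505)) [0.44445141 0.27216292 0.085     ]
```

```bash
python3 -c "
from workcell import workorder
print(workorder.job_done())"
```

```text
the job is handed in; nothing more can be done
None
```

I handed the job in at about 20 s: the bottom pouch lies flat on the tray floor clear of the spectacles, the other three have dropped in the magazine, and the slide rests about 0.7 mm short of its fully-back stop (I let it creep forward as I released the knob).

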